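Lap the last cover plate onto an inclined measuring slide

ROBOT

A 7-joint arm with a two-finger parallel gripper is mounted at the origin on a cart in front of the work surface, level with it; the furniture and walls round the work are solid. World frame = base frame: x ahead of the robot, y to its left, z up, the work surface at z = 0. Lengths are in m, angles in rad, forces in N, time in s.
With the tool pointing down it reaches from about 0.35 to 0.9 m from the base axis. Payload 8.1 kg.
Tool frame: the origin (TCP) lies on the centre line of the jaws, within the pads' length; the fingertips stand 17 mm ahead of it and the grasp point (between the pads) lies 2 mm behind it; z points along the fingers, y is the line along which they close (so a half turn about z gives the same grasp; the last joint's range is limited). The gripper opens to 92 mm and grips with 3 to 60 N. Pads are 19 mm wide; open, the fingers measure 130 mm over their backs; the gripper's body (75 mm by 190 mm) begins 47 mm behind the grasp point.
Start: joints at [-1.36, 0.434, 0.025, 1.573, -0.012, 1.134, -0.075], TCP at [0.193, 0.594, 0.244] pointing down, gripper open.
Joint ranges: [-2.62, 2.62], [-0.44, 2.09], [-1.27, 1.32], [0.08, 2.57], [-1.32, 4.46], [0.12, 2], [-2.74, 2.74]. Speed limits (rad/s): [2.22, 2.22, 3.01, 3.01, 3.14, 3.14, 3.14].

INTERFACE

Orientations are given as a unit quaternion [x, y, z, w].
In Python, from cell import r gives the robot as it stands.
- The arm moves only by the tool arm_command, never from a script. Its argument "plan" is a list of rows, each a list of 3 entries, a list of its own where there are three numbers: the shift along the tool's x, y, z in cm, then the turn, a rotation vector about the tool's x, y, z in degrees, then the finger opening in cm, from 0 to 9.18. A call has exactly 5 rows; each row shifts and turns the commanded pose from where the row before left it, along the tool's axes as they then stand; what a row does not reach is not made up. A row lasts 1/10 s, in which the tool goes at most 50 mm and 8.59 degrees, less where a joint would pass 70% of its speed; a pose out of reach is approached as far as the arm can. A call with a gripper value outside its range is refused whole. The fingers move at their own pace and stop on an object; the grip force is fixed at half the most. Time passes only in rows, so rows that do not move let the fingers close, or fill a call up. It gives the time, the measured TCP pose, the force, the opening and the grip force at its end, in the units of the state.
- r.state(): the state, without advancing time (a new reading comes with each control period).
- r.get_image(name): name is "scene" or "top" or "wrist"; returns a dict with "color" (384x512x3 uint8, blue, green, red), "depth" (384x512 float32, m along the optical axis (not along the pixel's ray), 0 where there is no reading), "fovy" (degrees; the focal length in pixels is half the picture's height over the tangent of half this angle, whatever the lens; pixels are square), "cx", "cy" (the principal point, pixels), "extrinsics" (4x4, takes a point from camera to world coordinates). Camera axes: x right, y up, looking along -z (the intrinsics and any distortion apply to the point x, -y, -z); pixel columns grow to the right and rows downward; lengths in m; the calibration is good to about 2 mm. A picture is of the moment at which its call begins.
- r.job_done(): hands the job in; it is judged then, once.
The state is a dict: "clock": time; "joint_pos": joint angles; "qvel": joint speeds; "effort": joint torques, N m; "tool_pos": TCP position; "tcp_rot": TCP orientation; "wrist_force": force on the tool from outside, world axes, zero at the start; "torque": the same for the moment, N m; "opening": opening from 0.0 (shut) to 1.0 (fully open); "gripper_force": force on a finger pad.
Only numpy, scipy, OpenCV 4.12 (cv2) and the standard library are available. Lean on these libraries where they do the work, as an engineer would, in place of code of your own. Each camera call takes 0.05 s, during which the arm holds its last target. There are 200 camera calls.

TASK

The three aluminium cover plates of the inclined slide came off for cleaning and two are back on, lapped like roof slates; the third stands on edge in the blue rack. Lay it lip side down on the bench and let go of it, so that you can take it again by its two long sides, then put it on as the top course: hooked lip down behind the uppermost free cross-bar, plate lying flat on the middle plate and drawn down until the lip meets the bar, so that its lower edge comes to the scribed line on the middle plate and its sides are flush with those below. Leave the other two plates seated as they are and do not disturb the things around.

Things in the scene. Friction and masses are not known exactly. Their poses are not given: they have to be found in the camera images.
- plate_top: satin aluminium plate to be fitted, 100 x 56 x 5 mm, 0.08 to 0.17 kg. Origin: centre of its flat underside; x along its length to the hooked head (head edge x = +50, tail edge x = -50 mm), y across it (long sides y = +-28 mm), z out of its upper face (at z = 5 mm). It stands on a long edge in the rack's middle groove, underside towards the robot, head end to the left, top edge 66 mm up.
- plate_top_lip (a point): middle of the free edge of plate_top's hook lip. The lip runs along the whole head edge, 5 mm thick (plate x = 45 to 50 mm), and hangs 9 mm below the underside (this point: x = 47.5, z = -9 mm; axes as the plate). With the plate lying lip down on the bench the head stands 9 mm up on it and the tail edge touches.
- plate_mid: like plate_top (same size, frame and lip), seated as second course; loose, held by its lip. A line is scribed across its upper face at x = +12 mm. A plate seated on it as next course is parallel to it with its origin at x = +61.8, y = 0, z = +5 mm in this plate's frame; its tail edge is then at the line.
- plate_low: like plate_top (same size, frame and lip), seated as lowest course; loose, held by its lip.
- slide: inclined slide, fixed: grey bed 272 x 150 mm, sloping 24 degrees, on a dark base 285 x 156 mm. Origin on the bench under the base's centre; x horizontal, uphill; z up. Seated plates slope 19.4 degrees, their underside 20 mm (head) to 28 mm (tail) above the bed, with free room beside them; rails 9 mm high run 60 to 72 mm either side of the middle.
- slide_seat (a point): where the origin of the seated top plate comes, 40.8 mm uphill of and 142.1 mm above the slide's origin; axes as the slide
- slide_bar (a point): middle of the top of the uppermost cross-bar: steel, 10 mm thick along the slope, 48 mm wide, its top 20 mm above the bed. A seated plate's head lies on it with the lip uphill of it, touching its uphill face. Uphill of it the bed is free for 18 mm, then comes a bearing block 15 mm high. Axes as the slide.
- rack: fixed blue plastic rack, 118 x 76 x 28 mm, with three grooves 7 mm wide and 18 mm deep, 36 mm apart, along its y; origin at the centre of its underside, x away from the robot at yaw 0. The plate stands in the middle groove on its floor, 10 mm above the bench, with its lip end hanging out at +y; the others are empty.
- dust_brush: wooden-handled dusting brush, 31 x 180 x 10 mm, lying left of the slide (bystander)
- hex_key: black hexagon key, 30 x 84 x 9 mm, lying left of the slide (bystander)
- gear: grey spur gear, 63 mm across, 22 mm high, lying right of the rack (bystander)
- flange: grey turned flange, 68 mm across, 26 mm high, lying right of the rack (bystander)

How it is judged:
On the way:
1. the plate lies lip side down on the bench, let go (height (world z) of plate_top below 0.02 m and angle between plate_top's own z axis and vertical below 0.25 rad and contact force between the fingers and plate_top below 0.05 N), for 0.2 s.
At the end, for the whole second after the job is handed in: Top plate at rest and let go, face up, flat on the middle plate (0.05 rad, 2.5 mm), lip behind the top bar, lower edge within 5 mm uphill or 4 mm downhill of the line, sides flush within 5 mm and parallel within 0.07 rad; other plates shifted under 4 mm, 0.05 rad (x of plate_top in the frame of plate_mid between 0.0578 and 0.0668 m and y of plate_top in the frame of plate_mid between -0.005 and 0.005 m and z of plate_top in the frame of plate_mid between 0.003 and 0.0075 m and angle between the x axis of plate_top and the x axis of plate_mid, either way round below 0.07 rad and angle between the z axis of plate_top and the z axis of plate_mid, either way round below 0.05 rad and angle between plate_top's own z axis and vertical below 0.6 rad and distance of each of plate_mid, plate_low from where it was at the start of the episode below 0.004 m and angle between the x axis of plate_mid and the x axis of plate_low, either way round below 0.05 rad and linear speed of plate_top below 0.01 m/s); the robot touches nothing.
It fails at once if a bystander (dust brush) is pushed more than 30 mm (distance of dust_brush from where it was at the start of the episode above 0.03 m).
It fails at once if a bystander (hex key) is pushed more than 30 mm (distance of hex_key from where it was at the start of the episode above 0.03 m).
It fails at once if a bystander (gear) is pushed more than 30 mm (distance of gear from where it was at the start of the episode above 0.03 m).
It fails at once if a bystander (flange) is pushed more than 30 mm (distance of flange from where it was at the start of the episode above 0.03 m).
It also fails if it takes over 59 s, if anything falls off the work surface, if the arm or the gripper's body presses on something with over 40 N, if the wrist force passes 120 N, or if a joint passes its speed limit or range.

## Working session

There is one attempt and no reset: what is moved stays moved. The work goes in short steps, Python scripts to look and compute and a tool call to move; the robot and the scene stay as the last step left them, time stands still between calls to the robot, and variables do not carry over. Pictures are saved under pics/ and viewed, at most 10 in all, crops included, and the job is handed in when it is done.

Besides the shell and the picture viewer there is one more tool, called after "Call:" in YAML: its name, and indented under it one key for each argument. arm_command: Moves the arm, as the interface text tells. Its arguments: {"type":"object","properties":{"plan":{"type":"array"}},"required":["plan"]}

```bash
mkdir -p pics; ls
cat > h.py <<'E'
import numpy as np,cv2
from cell import r
from scipy.spatial.transform import Rotation as R
def cloud(im):
    d=im["depth"];h,w=d.shape;f=h/2/np.tan(np.radians(im["fovy"])/2)
    v,u=np.mgrid[:h,:w]
    P=np.stack([(u-im["cx"])/f*d,-(v-im["cy"])/f*d,-d],-1)
    E=np.array(im["extrinsics"]);W=P@E[:3,:3].T+E[:3,3];W[d==0]=np.nan
    return W
E
python3 - <<'E'
from h import *
s=r.state();print({k:np.round(v,3) for k,v in s.items()})
a=r.get_image("scene");b=r.get_image("top")
for n,i in(("scene",a),("top",b)):
    np.savez(n+".npz",W=cloud(i),c=i["color"]);print(n,{k:v for k,v in i.items() if k not in("color","depth")})
cv2.imwrite("pics/scene1.png",a["color"]);cv2.imwrite("pics/top1.png",b["color"])
E
```

```text
pics
{'clock': np.float64(0.0), 'joint_pos': array([-1.36 ,  0.435,  0.025,  1.574, -0.012,  1.134, -0.075]), 'qvel': array([-0.001, -0.002, -0.001, -0.   ,  0.001, -0.   , -0.002]), 'effort': array([-1.0000e-03, -6.6784e+01,  9.8400e-01, -3.1446e+01, -6.1000e-02,
        4.2000e-02,  0.0000e+00]), 'tool_pos': array([0.193, 0.594, 0.243]), 'tcp_rot': array([ 0.156,  0.988, -0.001, -0.   ]), 'wrist_force': array([-1.263, -0.473, -0.166]), 'torque': array([-0.033,  0.015, -0.009]), 'gripper_force': np.float64(0.0), 'opening': np.float64(1.0)}
scene {'fovy': 49.128101152773084, 'cx': 255.35379612317777, 'cy': 197.64492474542345, 'extrinsics': array([[ 0.50771973,  0.54310176, -0.66877587, -0.47460277],
       [-0.86152119,  0.31881878, -0.39514025, -0.59307914],
       [-0.00138305,  0.77678508,  0.62976426,  1.03813711],
       [ 0.        ,  0.        ,  0.        ,  1.        ]])}
top {'fovy': 48.067511235905975, 'cx': 249.64284178348953, 'cy': 191.90098141566585, 'extrinsics': array([[ 2.52640156e-02,  9.82809434e-01, -1.82886153e-01,
         2.39145226e-01],
       [-9.99680209e-01,  2.46364294e-02, -5.70311712e-03,
        -3.53326555e-02],
       [-1.09941550e-03,  1.82971752e-01,  9.83117556e-01,
         1.63212382e+00],
       [ 0.00000000e+00,  0.00000000e+00,  0.00000000e+00,
         1.00000000e+00]])}
```

View pics/scene1.png

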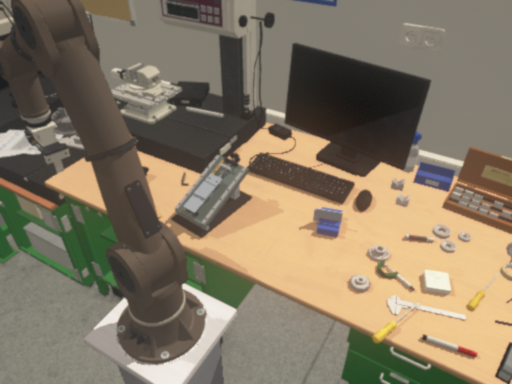

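View pics/top1.png

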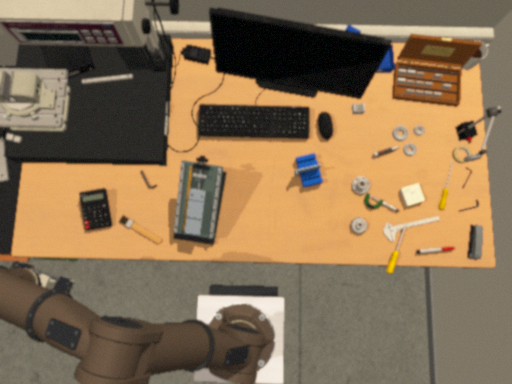

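The scene shows the slide (top view, 175-225 × 160-242, uphill away from the robot), and the blue rack at (308,170) with the plate standing in it. The brush is at (140,230), the hex key at (148,180), and the gear and flange at (360,185) and (358,226).

Run:
```python
from h import *
out=[]
for n,box in(("top",(160,150,340,250)),("scene",(170,140,350,245))):
    z=np.load(n+".npz");W,c=z["W"],z["c"]
    hsv=cv2.cvtColor(c,cv2.COLOR_BGR2HSV)
    bl=(hsv[...,0]>105)&(hsv[...,0]<130)&(hsv[...,1]>120)
    m=bl&(W[...,0]>.35)&(W[...,0]<.8)&(abs(W[...,1])<.35)&(W[...,2]<.04)
    P=W[m];print(n,"blue",len(P),np.nanmin(P,0).round(3),np.nanmax(P,0).round(3),cv2.minAreaRect((P[P[:,2]>.022][:,:2]*1000).astype(np.float32)))
    c0=np.nanmean(P,0)
    near=(np.abs(W[...,0]-c0[0])<.09)&(np.abs(W[...,1]-c0[1])<.09)&(W[...,2]>.045)
    Q=W[near];print(" plate",len(Q),Q.min(0).round(3),Q.max(0).round(3))
    T=Q[Q[:,2]>.060];print(" topedge",len(T),T[:,:2].mean(0).round(4),cv2.minAreaRect((T[:,:2]*1000).astype(np.float32)),cv2.fitLine((T[:,:2]*1000).astype(np.float32),cv2.DIST_HUBER,0,.01,.01).ravel())
    s=(W[...,1]>c0[1]+.15)&(W[...,1]<c0[1]+.5)&(W[...,2]>.06)&(W[...,2]<.25)&(W[...,0]>.3)&(W[...,0]<.75)
    Q=W[s];print(" slide",len(Q),Q.min(0).round(3),Q.max(0).round(3))
    x0,y0,x1,y1=box
    out.append(cv2.resize(c[y0:y1,x0:x1],(720,290 if n=="top" else 420),interpolation=cv2.INTER_CUBIC))
    for xx in np.arange(.35,.75,.03):
        pass
# bench check
W=np.load("top.npz")["W"];print(W[245,280],W[210,260])
cv2.imwrite("pics/z1.png",np.vstack([cv2.resize(out[0],(720,290)),cv2.resize(out[1],(518,302)).repeat(1,0) if 0 else cv2.resize(out[1],(720,300))]))
for rr in range(160,245,6): print(rr,W[rr,200].round(3),W[rr,190].round(3),W[rr,212].round(3))
```

```text
top blue 453 [ 0.568 -0.297  0.003] [ 0.689 -0.204  0.039] ((630.0693359375, -248.80157470703125), (112.75546264648438, 72.19448852539062), 14.761824607849121)
 plate 68 [ 0.608 -0.289  0.045] [ 0.644 -0.194  0.073]
 topedge 42 [ 0.6284 -0.2337] ((631.0833740234375, -239.4337158203125), (11.594273567199707, 96.15897369384766), 18.62285804748535) [ 2.6773548e-01 -9.6349245e-01  6.2868140e+02 -2.3530121e+02]
 slide 2829 [0.369 0.073 0.06 ] [0.64  0.248 0.187]Traceback (most recent call last):
  File "<stdin>", line 8, in <module>
    res = np.fmin.reduce(a, axis=axis, out=out, **kwargs)
ValueError: zero-size array to reduction operation fmin which has no identity
```

Call:
arm_command:
  plan:
    - [[-2.8, -2.1, -1.4], [0, 0, 0], 9.1]
    - [[-2.8, -2.1, -1.4], [0, 0, 0], 9.1]
    - [[-2.8, -2.1, -1.4], [0, 0, 0], 9.1]
    - [[-2.8, -2.1, -1.4], [0, 0, 0], 9.1]
    - [[-2.8, -2.1, -1.4], [0, 0, 0], 9.1]

```text
clock: 0.6
tool_pos: [0.2942, 0.4499, 0.314]
tcp_rot: [0.156, 0.988, -0.0, -0.0]
wrist_force: [0.5, 0.2, -0.2]
opening: 0.99
gripper_force: 0.0
```

Call:
arm_command:
  plan:
    - [[-2.8, -2.1, -1.4], [0, 0, 0], 9.1]
    - [[-2.8, -2.1, -1.4], [0, 0, 0], 9.1]
    - [[-2.8, -2.1, -1.4], [0, 0, 0], 9.1]
    - [[-2.8, -2.1, -1.4], [0, 0, 0], 9.1]
    - [[-2.8, -2.1, -1.4], [0, 0, 0], 9.1]

```text
clock: 1.1
tool_pos: [0.3949, 0.3068, 0.3841]
tcp_rot: [0.156, 0.988, -0.0, -0.0]
wrist_force: [0.2, 0.9, 0.4]
opening: 0.988
gripper_force: 0.0
```

Call:
arm_command:
  plan:
    - [[-2.8, -2.1, -1.4], [0, 0, 0], 9.1]
    - [[-2.8, -2.1, -1.4], [0, 0, 0], 9.1]
    - [[-2.8, -2.1, -1.4], [0, 0, 0], 9.1]
    - [[-2.8, -2.1, -1.4], [0, 0, 0], 9.1]
    - [[0, 0, 0], [0, 0, 0], 9.1]

```text
clock: 1.6
tool_pos: [0.4779, 0.1889, 0.4414]
tcp_rot: [0.16, 0.987, -0.0, 0.002]
wrist_force: [-0.3, 0.7, 0.1]
opening: 0.993
gripper_force: 0.0
```

Run:
```python
from h import *
s=r.state();print({k:np.round(v,3) for k,v in s.items() if k in("clock","joint_pos","tool_pos","tcp_rot")})
i=r.get_image("wrist");W=cloud(i);np.savez("w1.npz",W=W,c=i["color"]);print(i["extrinsics"].round(3),i["fovy"])
cv2.imwrite("pics/w1.png",i["color"])
```

```text
{'clock': np.float64(1.6), 'joint_pos': array([-0.743,  0.14 ,  0.312,  1.508, -0.041,  1.498,  0.817]), 'tool_pos': array([0.478, 0.189, 0.441]), 'tcp_rot': array([ 0.16 ,  0.987, -0.   ,  0.002])}
[[ 0.316 -0.911 -0.267  0.406]
 [ 0.949  0.303  0.088  0.213]
 [ 0.001 -0.281  0.96   0.584]
 [ 0.     0.     0.     1.   ]] 63.90677204615557
```

View pics/w1.png

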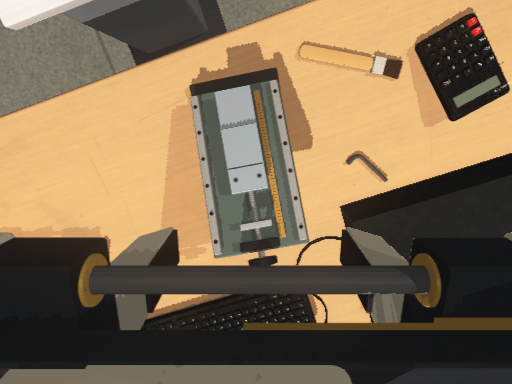

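The wrist view shows the low and mid plates at columns 215-268, rows 88-193. The scribed line is near (245,167), the mid head edge near (250,190), and the free bar near (256,225).

Run:
```python
from h import *
z=np.load("w1.npz");W,c=z["W"],z["c"]
hsv=cv2.cvtColor(c,cv2.COLOR_BGR2HSV)
print([ (p,W[p[1],p[0]].round(4),hsv[p[1],p[0]]) for p in[(243,150),(236,105),(245,178),(256,225),(215,150),(280,150),(100,180)]])
m=np.zeros(c.shape[:2],np.uint8);cv2.fillPoly(m,[np.array([[205,80],[268,76],[285,192],[225,200]])],1)
pl=(m>0)&(hsv[...,2]>125)&(hsv[...,1]<70)
# mid plate: seed region plane
s=np.zeros_like(m);cv2.fillPoly(s,[np.array([[225,132],[254,127],[264,183],[234,188]])],1)
P=W[s>0];c0=P.mean(0);n=np.linalg.svd(P-c0)[2][2];n*=np.sign(n[2])
print("mid plane n",n.round(4),"tilt",np.degrees(np.arccos(n[2])),"dir",np.degrees(np.arctan2(-n[1],-n[0])),"rms",((P-c0)@n).std())
Q=W[pl];h=(Q-c0)@n
up=np.array([-n[0],-n[1],0]);up/=np.linalg.norm(up);lat=np.cross(n,up);lat/=np.linalg.norm(lat);ax=np.cross(lat,n)
u=(Q-c0)@ax;v=(Q-c0)@lat
k=abs(h)<.0025
print(k.sum(),"u",np.percentile(u[k],[0,1,99,100]),"v",np.percentile(v[k],[0,1,99,100]))
mk=(u>-.03)&k
rect=cv2.minAreaRect((np.c_[u,v][mk]*1000).astype(np.float32));print(rect)
# side edges per u slice
E=[]
for uu in np.arange(-.06,.055,.005):
    q=k&(abs(u-uu)<.0025)
    if q.sum()>5:E.append((uu,v[q].min(),v[q].max(),q.sum()))
E=np.array(E);print((E*1000).round(1))
f=np.polyfit(E[:,0],(E[:,1]+E[:,2])/2,1);print("centerline slope deg",np.degrees(np.arctan(f[0])),"v0 mm",f[1]*1000,"axes",ax.round(4),lat.round(4),c0.round(4))
# intensity profile along u in center
for uu in np.arange(-.04,.06,.002):
    q=(abs((W-c0)@ax-uu)<.0012)&(abs((W-c0)@lat)<.015)&(s*0+1>0)
    print(round(uu*1000),int(hsv[...,2][q].mean()) if q.any() else None,round(float(np.median(((W-c0)@n)[q]))*1000,1) if q.any() else None,end=" | ")
```

```text
[((243, 150), array([0.4604, 0.1699, 0.1214]), array([ 96,   7, 179], dtype=uint8)), ((236, 105), array([0.3953, 0.1797, 0.0905]), array([ 75,   6, 175], dtype=uint8)), ((245, 178), array([0.4993, 0.1602, 0.1345]), array([ 98,   6, 181], dtype=uint8)), ((256, 225), array([0.5678, 0.1547, 0.1562]), array([ 18,  23, 191], dtype=uint8)), ((215, 150), array([0.4504, 0.1233, 0.0837]), array([45, 28, 90], dtype=uint8)), ((280, 150), array([0.4822, 0.2232, 0.0936]), array([43, 25, 91], dtype=uint8)), ((100, 180), array([ 0.4418, -0.1245,  0.0008]), array([ 18, 120, 241], dtype=uint8))]Traceback (most recent call last):
  File "<stdin>", line 9, in <module>
    u, s, vh = gufunc(a, signature=signature)
               ~~~~~~^^^^^^^^^^^^^^^^^^^^^^^^
    raise LinAlgError("SVD did not converge")
numpy.linalg.LinAlgError: SVD did not converge
```

```bash
cat > m.py <<'E'
from h import *
def run(npz,seed,region,lim=.0025):
    z=np.load(npz);W,c=z["W"],z["c"];ok=np.isfinite(W[...,0]);W=np.nan_to_num(W,nan=9.)
    hsv=cv2.cvtColor(c,cv2.COLOR_BGR2HSV)
    m=np.zeros(c.shape[:2],np.uint8);cv2.fillPoly(m,[np.array(region)],1)
    s=np.zeros_like(m);cv2.fillPoly(s,[np.array(seed)],1)
    P=W[(s>0)&ok]
    for _ in range(3):
        c0=P.mean(0);n=np.linalg.svd(P-c0,full_matrices=False)[2][2];n*=np.sign(n[2]);P=P[abs((P-c0)@n)<.004]
    up=np.array([-n[0],-n[1],0]);up/=np.linalg.norm(up);lat=np.cross(n,up);ax=np.cross(lat,n)
    print("n",n.round(4),"tilt",np.degrees(np.arccos(n[2])).round(2),"updir",np.degrees(np.arctan2(up[1],up[0])).round(2),"rms",((P-c0)@n).std(),"c0",c0.round(4),"ax",ax.round(4),"lat",lat.round(4))
    D=(W-c0);U,V,H=D@ax,D@lat,D@n
    k=(m>0)&ok&(abs(H)<lim)&(hsv[...,2]>120)&(hsv[...,1]<70)
    E=[]
    for uu in np.arange(-.06,.06,.005):
        q=k&(abs(U-uu)<.0025)
        if q.sum()>5:E.append((uu,V[q].min(),V[q].max(),q.sum()))
    E=np.array(E);print((E*1000).round(1).tolist())
    f=np.polyfit(E[:,0],(E[:,1]+E[:,2])/2,1);print("slope deg",np.degrees(np.arctan(f[0])).round(2),"v0 mm",(f[1]*1000).round(2))
    for uu in np.arange(-.05,.11,.002):
        q=ok&(abs(U-uu)<.0012)&(abs(V)<.018)
        if q.any():print(round(uu*1000),int(hsv[...,2][q].mean()),round(float(np.median(H[q]))*1000,1),end=" | ")
E
python3 - <<'E'
from m import *
run("w1.npz",[[225,132],[254,127],[264,183],[234,188]],[[200,76],[268,70],[285,195],[220,203]])
E
```

```text
n [-0.3277  0.0438  0.9438] tilt 19.31 updir -7.61 rms 0.0008480141925245354 c0 [0.4716 0.1681 0.1231] ax [ 0.8828 -0.1179  0.3121] lat [0.1249 0.9354 0.    ]
[[-45.0, -26.4, 25.0, 108000.0], [-40.0, -25.6, 25.4, 125000.0], [-35.0, -27.0, 25.1, 128000.0], [-30.0, -25.9, 25.5, 121000.0], [-25.0, -26.6, 24.8, 128000.0], [-20.0, -26.4, 25.4, 128000.0], [-15.0, -26.6, 25.5, 126000.0], [-10.0, -27.0, 25.0, 124000.0], [-5.0, -26.1, 25.4, 130000.0], [-0.0, -27.0, 25.2, 128000.0], [5.0, -26.3, 25.0, 127000.0], [10.0, -26.7, 25.4, 75000.0], [15.0, -26.7, 24.9, 127000.0], [20.0, -25.8, 25.2, 129000.0], [25.0, -26.9, 25.3, 122000.0], [30.0, -26.4, 24.9, 110000.0], [35.0, -26.8, 25.5, 130000.0], [40.0, -26.7, 25.6, 132000.0], [45.0, -25.9, 25.1, 123000.0]]
slope deg -0.02 v0 mm -0.62
-50 121 -5.0 | -48 121 -4.2 | -46 166 -0.3 | -44 176 0.1 | -42 176 0.2 | -40 176 0.1 | -38 176 -0.1 | -36 176 0.1 | -34 177 0.1 | -32 177 -0.5 | -30 177 0.0 | -28 177 0.2 | -26 177 -0.1 | -24 177 -0.0 | -22 177 0.0 | -20 177 -0.1 | -18 178 -0.1 | -16 178 -0.1 | -14 178 -0.2 | -12 178 0.0 | -10 178 0.0 | -8 178 0.0 | -6 178 -0.2 | -4 179 -0.0 | -2 179 -0.1 | 0 179 -0.3 | 2 179 0.1 | 4 179 -0.1 | 6 179 0.1 | 8 179 -0.2 | 10 142 -0.0 | 12 113 -0.0 | 14 177 -0.1 | 16 180 0.1 | 18 180 -0.0 | 20 180 -0.2 | 22 180 -0.0 | 24 177 -0.1 | 26 165 0.0 | 28 156 0.0 | 30 161 0.2 | 32 176 -0.0 | 34 181 -0.0 | 36 182 -0.0 | 38 182 -0.1 | 40 182 -0.3 | 42 182 -0.0 | 44 182 0.2 | 46 172 -0.5 | 48 131 -23.5 | 50 102 -24.8 | 52 96 -24.4 | 54 97 -24.2 | 56 94 -24.1 | 58 93 -24.1 | 60 96 -23.4 | 62 90 -23.3 | 64 90 -23.1 | 66 90 -22.9 | 68 89 -22.9 | 70 87 -22.8 | 72 87 -22.5 | 74 90 -22.5 | 76 95 -21.9 | 78 97 -21.9 | 80 66 366.5 | 82 54 369.9 | 84 72 374.8 | 86 79 375.9 | 88 68 373.7 | 90 67 373.9 | 92 70 373.9 | 94 69 373.6 | 96 70 373.2 | 98 46 388.7 | 100 27 392.6 | 102 42 394.7 | 104 61 395.4 | 106 86 397.2 | 108 106 398.9 |
```

Call:
arm_command:
  plan:
    - [[-2.8, -3.6, 1.0], [0, 0, 0], 9.1]
    - [[-2.8, -3.6, 1.0], [0, 0, 0], 9.1]
    - [[-2.8, -3.6, 1.0], [0, 0, 0], 9.1]
    - [[-2.8, -3.6, 1.0], [0, 0, 0], 9.1]
    - [[-2.8, -3.6, 1.0], [0, 0, 0], 9.1]

```text
clock: 2.15
tool_pos: [0.5526, -0.0207, 0.3887]
tcp_rot: [0.155, 0.988, 0.0, -0.0]
wrist_force: [0.3, 0.2, 0.9]
opening: 0.994
gripper_force: 0.0
```

Call:
arm_command:
  plan:
    - [[-2.8, -3.6, 1.0], [0, 0, 0], 9.1]
    - [[-2.8, -3.6, 1.0], [0, 0, 0], 9.1]
    - [[-2.8, -3.6, 1.0], [0, 0, 0], 9.1]
    - [[-2.8, -3.6, 1.0], [0, 0, 0], 9.1]
    - [[-2.8, -3.6, 1.0], [0, 0, 0], 9.1]

```text
clock: 2.65
tool_pos: [0.6309, -0.2348, 0.3382]
tcp_rot: [0.155, 0.988, 0.001, -0.001]
wrist_force: [-0.0, 0.3, 1.1]
opening: 0.991
gripper_force: 0.0
```

Call:
arm_command:
  plan:
    - [[0, 0, 0], [0, 0, 8], 9.1]
    - [[0, 0, 0], [0, 0, 8], 9.1]
    - [[0, 0, 0], [0, 0, 8], 9.1]
    - [[0, 0, 0], [0, 0, 8], 9.1]
    - [[0, 0, 0], [0, 0, 8], 9.1]

```text
clock: 3.15
tool_pos: [0.6304, -0.2332, 0.3386]
tcp_rot: [0.487, 0.874, 0.0, -0.001]
wrist_force: [-0.8, 0.7, -0.4]
opening: 0.99
gripper_force: 0.0
```

Call:
arm_command:
  plan:
    - [[0, 0, 0], [0, 0, 8], 9.1]
    - [[0, 0, 0], [0, 0, 8], 9.1]
    - [[0, 0, 0], [0, 0, 0], 9.1]
    - [[0, 0, 0], [0, 0, 0], 9.1]
    - [[0, 0, 0], [0, 0, 0], 9.1]

```text
clock: 3.65
tool_pos: [0.6303, -0.2344, 0.3394]
tcp_rot: [0.6, 0.8, 0.0, -0.0]
wrist_force: [0.4, 0.3, 0.3]
opening: 0.992
gripper_force: 0.0
```

Run:
```python
from h import *
s=r.state();print({k:np.round(v,4) for k,v in s.items() if k in("clock","joint_pos","tool_pos","tcp_rot")})
i=r.get_image("wrist");W=cloud(i);np.savez("w2.npz",W=W,c=i["color"]);print(i["extrinsics"].round(3))
cv2.imwrite("pics/w2.png",i["color"])
```

```text
{'clock': np.float64(3.65), 'joint_pos': array([-0.1671,  0.5324,  0.7639,  1.333 , -0.3635,  1.4175,  0.8645]), 'tool_pos': array([ 0.6303, -0.2344,  0.3394]), 'tcp_rot': array([ 6.002e-01,  7.999e-01,  1.000e-04, -3.000e-04])}
[[ 0.96  -0.269 -0.077  0.609]
 [ 0.28   0.922  0.266 -0.162]
 [-0.001 -0.277  0.961  0.482]
 [ 0.     0.     0.     1.   ]]
```

View pics/w2.png

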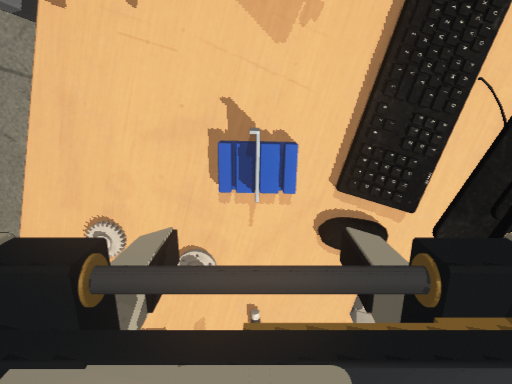

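The wrist view shows the plate edge-on in the middle groove, from (255,130) at the head to (257,202). The lip points left, towards the robot.

Run:
```python
from h import *
z=np.load("w2.npz");W,c=z["W"],z["c"]
v,u=np.mgrid[:384,:512]
k=(abs(u-257)<14)&(v>122)&(v<212)&(W[...,2]>.060)&(W[...,2]<.075)
Q=W[k];print(len(Q),Q.min(0).round(4),Q.max(0).round(4),np.median(Q[:,2]))
b=np.array([-.28,.96]);n=np.array([.96,.28]);c0=np.array([.63,-.245])
t=(Q[:,:2]-c0)@b;w=(Q[:,:2]-c0)@n
for x in np.arange(-.06,.07,.008):
    q=abs(t-x)<.004
    if q.sum()>2:print(round(x*1000),q.sum(),(np.percentile(w[q],[0,50,100])*1000).round(1))
q=w>np.median(w)-.004
print("t range",t.min(),t.max(),"fit",np.polyfit(t[q&(abs(t)<.04)],w[q&(abs(t)<.04)],1))
s=cv2.cvtColor(c,cv2.COLOR_BGR2HSV);bl=(s[...,0]>105)&(s[...,0]<130)&(s[...,1]>120)&(abs(u-257)<50)&(v>120)&(v<215)&(W[...,2]>.022)&(W[...,2]<.036)
print(cv2.minAreaRect((W[bl][:,:2]*1000).astype(np.float32)),np.median(W[bl][:,2]))
```

```text
280 [ 0.6055 -0.2875  0.0648] [ 0.643  -0.1915  0.0692] 0.06727295572963957
-44 7 [-1.9 -0.5  0.9]
-36 17 [-1.9 -0.4  1. ]
-28 17 [-1.9 -0.4  1. ]
-20 16 [-1.8 -0.4  1. ]
-12 18 [-1.8 -0.4  1. ]
-4 23 [-1.8  1.   2.4]
4 21 [-1.8 -0.4  2.4]
12 24 [-1.7  0.3  2.4]
20 24 [-1.7  0.3  2.4]
28 24 [-1.7  0.4  2.4]
36 23 [-1.7 -0.3  2.4]
44 22 [-1.7  1.   2.4]
52 44 [-9.6 -2.9  2.4]
t range -0.043751528929820295 0.05517420618086635 fit [1.34072658e-02 2.56312746e-05]
((630.3390502929688, -248.6491241455078), (115.91230773925781, 75.4486083984375), 15.088386535644531) 0.02943787198474307
```

Call:
arm_command:
  plan:
    - [[-0.44, -0.3, 2.0], [0, 0, 0.8], 6]
    - [[0, 0, 4.0], [0, 0, 0], 6]
    - [[0, 0, 4.0], [0, 0, 0], 6]
    - [[0, 0, 4.0], [0, 0, 0], 6]
    - [[0, 0, 4.0], [0, 0, 0], 6]

```text
clock: 4.2
tool_pos: [0.6285, -0.2399, 0.1584]
tcp_rot: [0.606, 0.795, 0.0, 0.0]
wrist_force: [-0.4, -0.1, -0.1]
opening: 0.662
gripper_force: 0.0
```

Call:
arm_command:
  plan:
    - [[0, 0, 3.0], [0, 0, 0], 6]
    - [[0, 0, 3.0], [0, 0, 0], 6]
    - [[0, 0, 2.4], [0, 0, 0], 6]
    - [[0, 0, 1.0], [0, 0, 0], 5]
    - [[0, 0, 0], [0, 0, 0], 4]

```text
clock: 4.7
tool_pos: [0.6278, -0.2397, 0.0646]
tcp_rot: [0.607, 0.795, -0.0, -0.001]
wrist_force: [-0.4, 0.7, 0.5]
opening: 0.531
gripper_force: 0.0
```

Call:
arm_command:
  plan:
    - [[0, 0.03, 0], [0, 0, 0], 2]
    - [[0, 0, 0], [0, 0, 0], 0]
    - [[0, 0, 0], [0, 0, 0], 0]
    - [[0, 0, 0], [0, 0, 0], 0]
    - [[0, 0, 0], [0, 0, 0], 0]

```text
clock: 5.2
tool_pos: [0.629, -0.24, 0.0662]
tcp_rot: [0.607, 0.795, 0.0, 0.0]
wrist_force: [-0.2, 0.4, -0.2]
opening: 0.095
gripper_force: 0.0
```

Call:
arm_command:
  plan:
    - [[0, 0, 0], [0, 0, 0], 0]
    - [[0, 0, 0], [0, 0, 0], 0]
    - [[0, 0, -1.0], [0, 0, 0], 0]
    - [[0, 0, -2.0], [0, 0, 0], 0]
    - [[0, 0, -3.0], [0, 0, 0], 0]

```text
clock: 5.7
tool_pos: [0.6277, -0.2394, 0.1253]
tcp_rot: [0.607, 0.794, -0.001, -0.002]
wrist_force: [0.6, -0.0, -1.3]
opening: 0.049
gripper_force: 30.0
```

Call:
arm_command:
  plan:
    - [[3.4, -1.1, -1.5], [0, 0, 0], 0]
    - [[3.4, -1.1, -1.5], [0, 0, 0], 0]
    - [[3.4, -1.1, -1.5], [0, 0, 0], 0]
    - [[3.4, -1.1, -1.5], [0, 0, 0], 0]
    - [[3.4, -1.1, -1.5], [0, 0, 0], 0]

```text
clock: 6.2
tool_pos: [0.5301, -0.0895, 0.2016]
tcp_rot: [0.607, 0.794, 0.0, -0.0]
wrist_force: [1.1, 1.2, -1.5]
opening: 0.054
gripper_force: 30.0
```

Call:
arm_command:
  plan:
    - [[0, 0, 0], [-8, 0, 0], 0]
    - [[0, 0, 0], [-8, 0, 0], 0]
    - [[0, 0, 0], [-8, 0, 0], 0]
    - [[0, 0, 0], [-8, 0, 0], 0]
    - [[0, 0, 0], [-8, 0, 0], 0]

```text
clock: 6.7
tool_pos: [0.5333, -0.0835, 0.2001]
tcp_rot: [0.58, 0.766, 0.227, 0.159]
wrist_force: [1.0, 1.4, -0.9]
opening: 0.049
gripper_force: 30.0
```

Call:
arm_command:
  plan:
    - [[0, 0, 0], [0, 0, 0], 0]
    - [[0, -1.7, 2.0], [0, 0, 0], 0]
    - [[0, -1.7, 2.0], [0, 0, 0], 0]
    - [[0, -1.7, 2.0], [0, 0, 0], 0]
    - [[0, 0, 0], [0, 0, 0], 0]

```text
clock: 7.2
tool_pos: [0.5274, -0.0867, 0.1449]
tcp_rot: [0.58, 0.768, 0.221, 0.157]
wrist_force: [-0.5, 0.0, -0.4]
opening: 0.052
gripper_force: 30.0
```

Run:
```python
from h import *
s=r.state();M=R.from_quat(s["tcp_rot"]).as_matrix();print({k:np.round(v,4) for k,v in s.items() if k in("clock","joint_pos","tool_pos","gripper_force")},M.round(3))
```

```text
{'clock': np.float64(7.2), 'joint_pos': array([ 0.2751,  0.2723, -0.0369,  2.3088, -1.2799,  0.2774,  1.7235]), 'tool_pos': array([ 0.5274, -0.0867,  0.1449]), 'gripper_force': np.float64(29.9993)} [[-0.278  0.822  0.496]
 [ 0.96   0.23   0.158]
 [ 0.015  0.521 -0.854]]
```

Call:
arm_command:
  plan:
    - [[-0.6, 0, 1.9], [0, 0, 0], 0]
    - [[-0.6, 0, 1.9], [0, 0, 0], 0]
    - [[-0.6, 0, 1.9], [0, 0, 0], 0]
    - [[-0.6, 0, 1.9], [0, 0, 0], 0]
    - [[0, 0, 0], [0, 0, 0], 0]

```text
clock: 7.7
tool_pos: [0.577, -0.1027, 0.0887]
tcp_rot: [0.579, 0.771, 0.217, 0.15]
wrist_force: [0.5, -0.1, -0.5]
opening: 0.054
gripper_force: 30.0
```

Run:
```python
from h import *
s=r.state();M=R.from_quat(s["tcp_rot"]).as_matrix();print({k:np.round(v,4) for k,v in s.items() if k in("clock","joint_pos","tool_pos","gripper_force")},M.round(3))
```

```text
{'clock': np.float64(7.7), 'joint_pos': array([ 0.5357,  0.4745, -0.3623,  2.2048, -1.3136,  0.12  ,  1.8152]), 'tool_pos': array([ 0.577 , -0.1027,  0.0887]), 'gripper_force': np.float64(29.9997)} [[-0.283  0.828  0.484]
 [ 0.959  0.234  0.161]
 [ 0.02   0.51  -0.86 ]]
```

Call:
arm_command:
  plan:
    - [[0, -0.4, 0.8], [0, 0, 0], 0]
    - [[0, -0.4, 0.8], [0, 0, 0], 0]
    - [[0, -0.4, 0.8], [0, 0, 0], 0]
    - [[0, 0, 0], [0, 0, 0], 0]
    - [[0, 0, 0], [0, 0, 0], 0]

```text
clock: 8.2
tool_pos: [0.5801, -0.1046, 0.0722]
tcp_rot: [0.579, 0.773, 0.216, 0.141]
wrist_force: [0.4, -0.3, -1.8]
opening: 0.05
gripper_force: 30.0
```

Run:
```python
from h import *
s=r.state();M=R.from_quat(s["tcp_rot"]).as_matrix();print({k:np.round(v,4) for k,v in s.items() if k in("clock","joint_pos","tool_pos","gripper_force","wrist_force")},M.round(3))
```

```text
{'clock': np.float64(8.2), 'joint_pos': array([ 0.538 ,  0.5131, -0.3612,  2.1903, -1.3173,  0.118 ,  1.8349]), 'tool_pos': array([ 0.5801, -0.1046,  0.0722]), 'wrist_force': array([ 0.391 , -0.2598, -1.8453]), 'gripper_force': np.float64(29.9998)} [[-0.29   0.835  0.469]
 [ 0.957  0.237  0.17 ]
 [ 0.031  0.498 -0.867]]
```

Call:
arm_command:
  plan:
    - [[0, 0, 0], [4, 0, 0], 0]
    - [[0, -0.2, 0.3], [2, 0, 0], 0]
    - [[0, -0.2, 0.4], [0, 0, 0], 0]
    - [[0, 0, 0], [0, 0, 0], 0]
    - [[0, 0, 0], [0, 0, 0], 0]

```text
clock: 8.7
tool_pos: [0.5799, -0.104, 0.0609]
tcp_rot: [0.583, 0.781, 0.19, 0.12]
wrist_force: [-0.4, 0.1, -1.3]
opening: 0.052
gripper_force: 30.0
```

Run:
```python
from h import *
s=r.state();M=R.from_quat(s["tcp_rot"]).as_matrix();print({k:np.round(v,4) for k,v in s.items() if k in("clock","joint_pos","tool_pos","gripper_force","wrist_force")},M.round(3))
```

```text
{'clock': np.float64(8.7), 'joint_pos': array([ 0.298 ,  0.5045, -0.0813,  2.1676, -1.1717,  0.2285,  1.6437]), 'tool_pos': array([ 0.5799, -0.104 ,  0.0609]), 'wrist_force': array([-0.4076,  0.1269, -1.3198]), 'gripper_force': np.float64(29.9997)} [[-0.291  0.865  0.409]
 [ 0.956  0.248  0.156]
 [ 0.034  0.437 -0.899]]
```

Call:
arm_command:
  plan:
    - [[0, -0.2, 0.5], [0, 0, 0], 0]
    - [[0, 0, 0], [0, 0, 0], 0]
    - [[0, 0, 0], [0, 0, 0], 2.5]
    - [[0, 0, 0], [0, 0, 0], 2.5]
    - [[0, 0, 0], [0, 0, 0], 2.5]

```text
clock: 9.2
tool_pos: [0.5808, -0.1041, 0.0559]
tcp_rot: [0.583, 0.781, 0.189, 0.121]
wrist_force: [-0.3, -0.2, -0.7]
opening: 0.252
gripper_force: 0.1
```

Run:
```python
from h import *
s=r.state();print({k:np.round(v,4) for k,v in s.items() if k in("clock","tool_pos","opening","wrist_force")})
i=r.get_image("wrist");j=r.get_image("scene");cv2.imwrite("pics/a1.png",np.hstack([cv2.resize(i["color"],(400,300)),cv2.resize(j["color"][150:290,220:400],(400,300))]))
```

```text
{'clock': np.float64(9.2), 'tool_pos': array([ 0.5808, -0.1041,  0.0559]), 'wrist_force': array([-0.3124, -0.1525, -0.694 ]), 'opening': np.float64(0.2517)}
```

View pics/a1.png

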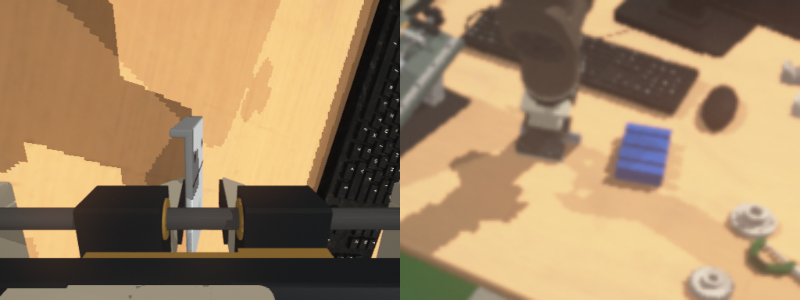

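Call:
arm_command:
  plan:
    - [[0, -0.8, -0.6], [0, 0, 0], 2.5]
    - [[0, -0.8, -0.8], [0, 0, 0], 3]
    - [[0, -0.8, -1.0], [0, 0, 0], 3.5]
    - [[0, 0, -2], [0, 0, 0], 4]
    - [[0, 0, -3], [0, 0, 0], 4]

```text
clock: 9.8
tool_pos: [0.5277, -0.1216, 0.1116]
tcp_rot: [0.584, 0.781, 0.189, 0.119]
wrist_force: [0.2, 0.3, 0.2]
opening: 0.434
gripper_force: 0.0
```

Call:
arm_command:
  plan:
    - [[0, 0, -4], [0, 0, 0], 9.1]
    - [[0, 0, -4], [5, 0, 0], 9.1]
    - [[0, 0, -4], [7, 0, 0], 9.1]
    - [[0, 0, 0], [7, 0, 0], 9.1]
    - [[0, 0, 0], [7, 0, 0], 9.1]

```text
clock: 10.3
tool_pos: [0.493, -0.1324, 0.2043]
tcp_rot: [0.591, 0.806, 0.036, 0.001]
wrist_force: [0.4, 0.3, -0.4]
opening: 0.822
gripper_force: 0.0
```

Run:
```python
from h import *
s=r.state();M=R.from_quat(s["tcp_rot"]).as_matrix();print({k:np.round(v,4) for k,v in s.items() if k in("clock","joint_pos","tool_pos")},M.round(3))
i=r.get_image("wrist");np.savez("w3.npz",W=cloud(i),c=i["color"]);cv2.imwrite("pics/a2.png",i["color"])
```

```text
{'clock': np.float64(10.3), 'joint_pos': array([-0.1451,  0.283 ,  0.4361,  1.9502, -0.2323,  0.9189,  0.7182]), 'tool_pos': array([ 0.493 , -0.1324,  0.2043])} [[-0.3    0.953  0.044]
 [ 0.953  0.298  0.056]
 [ 0.04   0.059 -0.997]]
```

View pics/a2.png

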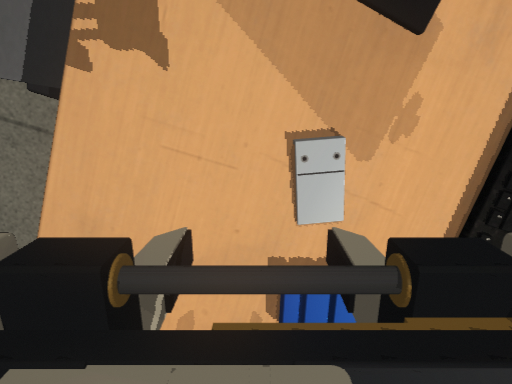

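The plate lies face up at columns 295-345, rows 137-223. The head with its two dots is at the top and the scribed line is at row 172.

Run:
```python
from h import *
z=np.load("w3.npz");W,c=z["W"],z["c"]
s=cv2.cvtColor(c,cv2.COLOR_BGR2HSV);v,u=np.mgrid[:384,:512]
k=(s[...,1]<60)&(s[...,2]>100)&(u>285)&(u<355)&(v>128)&(v<230)&np.isfinite(W[...,2])&(W[...,2]>.003)
n,l,st,_=cv2.connectedComponentsWithStats(cv2.morphologyEx(k.astype(np.uint8),cv2.MORPH_CLOSE,np.ones((5,5))));b=1+st[1:,4].argmax()
k&=l==b;P=W[k];print(len(P),P.min(0).round(4),P.max(0).round(4))
c0=P.mean(0);nn=np.linalg.svd(P-c0,full_matrices=False)[2][2];nn*=np.sign(nn[2]);print("n",nn.round(4))
rc=cv2.minAreaRect((P[:,:2]*1000).astype(np.float32));print(rc)
st=r.state();M=R.from_quat(st["tcp_rot"]).as_matrix();p=st["tool_pos"]
B=cv2.boxPoints(rc)/1000
h=B[B[:,1].argsort()[-2:]].mean(0);t=B[B[:,1].argsort()[:2]].mean(0);d=(h-t)/np.linalg.norm(h-t);m=(h+t)/2
print("head",h,"tail",t,"mid",m,"ang",np.degrees(np.arctan2(d[1],d[0])))
# desired tool: x along d tilted 5.3deg up, grip at plate x=+8
X=np.r_[d*np.cos(.0925),np.sin(.0925)];Z=np.array([0,0,-1.]);Z-=X*(Z@X);Z/=np.linalg.norm(Z);Y=np.cross(Z,X)
D=np.c_[X,Y,Z];rv=R.from_matrix(M.T@D).as_rotvec(degrees=True);g=np.r_[m+.008*d,0.019]
print("rotvec tool deg",rv.round(2),"tgt",g,"shift in desired axes",(D.T@(g-p)*100).round(2));print(D.round(3))
```

```text
3946 [ 0.5263 -0.164   0.0034] [ 0.613  -0.0523  0.0182]
n [ 0.0348 -0.0889  0.9954]
((569.85302734375, -108.44984436035156), (55.68744659423828, 99.91950225830078), 21.540233612060547)
head [ 0.5515101  -0.06197929] tail [ 0.588196  -0.1549204] mid [ 0.56985307 -0.10844985] ang 111.54023
rotvec tool deg [ 3.25  3.1  -3.65] tgt [ 0.5669158  -0.10100856  0.019     ] shift in desired axes [-1.63  7.68 18.38]
[[-0.366  0.93  -0.034]
 [ 0.926  0.367  0.086]
 [ 0.092 -0.    -0.996]]
```

Call:
arm_command:
  plan:
    - [[0, 0, 0], [3.25, 3.1, -3.65], 9.1]
    - [[-0.6, 2.6, 3], [0, 0, 0], 9.1]
    - [[-0.6, 2.6, 3], [0, 0, 0], 9.1]
    - [[-0.43, 2.5, 4], [0, 0, 0], 9.1]
    - [[0, 0, 3], [0, 0, 0], 9.1]

```text
clock: 10.85
tool_pos: [0.5696, -0.105, 0.0694]
tcp_rot: [0.562, 0.825, 0.031, -0.036]
wrist_force: [-0.6, 0.1, -1.0]
opening: 0.993
gripper_force: 0.0
```

```bash
cat > e.py <<'E'
from h import *
import sys
d=np.array([-.367,.930]);m=np.array([.56985,-.10845])
st=r.state();M=R.from_quat(st["tcp_rot"]).as_matrix();p=st["tool_pos"]
X=np.r_[d*np.cos(.0925),np.sin(.0925)];Z=np.array([0,0,-1.]);Z-=X*(Z@X);Z/=np.linalg.norm(Z);Y=np.cross(Z,X);D=np.c_[X,Y,Z]
g=np.r_[m+.008*d,0.019]
print(p.round(4),"rotvec",R.from_matrix(M.T@D).as_rotvec(degrees=True).round(2),"shift in current axes cm",(M.T@(g-p)*100).round(2),st["joint_pos"].round(2))
E
python3 e.py
```

```text
[ 0.5696 -0.105   0.0694] rotvec [ 0.62 -0.15 -0.04] shift in current axes cm [-0.01 -0.15  5.06] [-0.09  0.6   0.34  1.85 -0.38  0.8   0.85]
```

Call:
arm_command:
  plan:
    - [[0, -0.15, 2.0], [0, 0, 0], 9.1]
    - [[0, 0, 2.0], [0, 0, 0], 9.1]
    - [[0, 0, 0.6], [0, 0, 0], 9.1]
    - [[0, 0, 0.3], [0, 0, 0], 9.1]
    - [[0, 0, 0], [0, 0, 0], 9.1]

```text
clock: 11.35
tool_pos: [0.5653, -0.1027, 0.0232]
tcp_rot: [0.563, 0.825, 0.03, -0.036]
wrist_force: [-0.2, 0.1, 0.2]
opening: 0.993
gripper_force: 0.0
```

```bash
python3 e.py
```

```text
[ 0.5653 -0.1027  0.0232] rotvec [ 0.55 -0.11 -0.16] shift in current axes cm [0.06 0.2  0.43] [-0.07  0.66  0.3   1.88 -0.42  0.71  0.88]
```

Call:
arm_command:
  plan:
    - [[0, 0.15, 0.3], [0, 0, 0], 9.1]
    - [[0, 0, 0], [0, 0, 0], 7]
    - [[0, 0, 0], [0, 0, 0], 4]
    - [[0, 0, 0], [0, 0, 0], 4]
    - [[0, 0, 0], [0, 0, 0], 4]

```text
clock: 11.85
tool_pos: [0.5668, -0.1014, 0.0198]
tcp_rot: [0.563, 0.825, 0.03, -0.036]
wrist_force: [0.8, 0.4, -0.6]
opening: 0.691
gripper_force: 0.0
```

Call:
arm_command:
  plan:
    - [[0, 0, 0], [0, 0, 0], 4]
    - [[0, 0, 0], [0, 0, 0], 4]
    - [[0, 0, 0], [0, 0, 0], 4]
    - [[0, 0, 0], [0, 0, 0], 4]
    - [[0, 0, 0], [0, 0, 0], 4]

```text
clock: 12.35
tool_pos: [0.5668, -0.1014, 0.0197]
tcp_rot: [0.563, 0.825, 0.03, -0.037]
wrist_force: [0.2, 0.4, 1.6]
opening: 0.601
gripper_force: 30.0
```

```bash
python3 e.py
```

```text
[ 0.5668 -0.1014  0.0197] rotvec [ 0.51 -0.12 -0.12] shift in current axes cm [0.03 0.03 0.07] [-0.07  0.66  0.3   1.88 -0.42  0.71  0.88]
```

Call:
arm_command:
  plan:
    - [[0, 0, -1], [0, 0, 0], 4]
    - [[0, 0, -4], [0, 0, 0], 4]
    - [[0, 0, -4.8], [0, 0, 0], 4]
    - [[0, 0, -4.8], [0, 0, 0], 4]
    - [[0, 0, -4.8], [0, 0, 0], 4]

```text
clock: 12.85
tool_pos: [0.5712, -0.1195, 0.2152]
tcp_rot: [0.563, 0.825, 0.03, -0.037]
wrist_force: [1.6, -0.2, -1.2]
opening: 0.602
gripper_force: 30.0
```

Call:
arm_command:
  plan:
    - [[0, 0, -4.8], [0, 0, 0], 4]
    - [[4.0, 0.8, -1], [0, 0, 0], 4]
    - [[4.5, 0.9, 0], [0, 0, 0], 4]
    - [[4.5, 0.9, 0], [0, 0, 0], 4]
    - [[4.5, 0.9, 0], [0, 0, 0], 4]

```text
clock: 13.35
tool_pos: [0.5415, 0.0518, 0.2882]
tcp_rot: [0.563, 0.825, 0.03, -0.036]
wrist_force: [1.1, -0.1, -2.0]
opening: 0.605
gripper_force: 30.0
```

Call:
arm_command:
  plan:
    - [[4.5, 0.9, 0], [0, 0, 0], 4]
    - [[4.0, 0.8, 0], [0, 0, 0], 4]
    - [[0, 0, 0], [0, 0, 8], 4]
    - [[0, 0, 0], [0, 0, 8], 4]
    - [[0, 0, 0], [0, 0, 8], 4]

```text
clock: 13.85
tool_pos: [0.5268, 0.1355, 0.2959]
tcp_rot: [0.724, 0.688, 0.022, -0.042]
wrist_force: [0.5, -0.1, -0.7]
opening: 0.6
gripper_force: 30.0
```

Call:
arm_command:
  plan:
    - [[0, 0, 0], [0, 0, 8], 4]
    - [[0, 0, 0], [0, 0, 8], 4]
    - [[0, 0, 0], [0, 0, 8], 4]
    - [[0, 0, 0], [0, 0, 8], 4]
    - [[0, 0, 0], [0, 0, 8], 4]

```text
clock: 14.35
tool_pos: [0.5269, 0.1351, 0.2959]
tcp_rot: [0.916, 0.399, 0.006, -0.047]
wrist_force: [0.2, -0.1, -1.2]
opening: 0.606
gripper_force: 30.0
```

Call:
arm_command:
  plan:
    - [[0, 0, 0], [0, 0, 8], 4]
    - [[0, 0, 0], [0, 0, 8], 4]
    - [[0, 0, 0], [0, 0, 8], 4]
    - [[0, 0, 0], [0, 0, 8], 4]
    - [[0, 0, 0], [0, 0, 8], 4]

```text
clock: 14.85
tool_pos: [0.5269, 0.1352, 0.2959]
tcp_rot: [0.997, 0.061, -0.011, -0.046]
wrist_force: [0.5, -0.6, -0.1]
opening: 0.601
gripper_force: 30.0
```

```bash
cat > f.py <<'E'
from h import *
import sys
n=np.array([-.3277,.0438,.9438]);X=np.array([.9354,-.1249,.3307]);Z=-n;Y=np.cross(Z,X);D=np.c_[X,Y,Z]
seat=np.array([.5293,.1597,.1421])
def rep(off=np.array([-.008,0,.0143]),Rp=np.eye(3)):
    # off: plate origin in tool, Rp: plate-tool rotation offset; errors expressed in current tool axes
    s=r.state();M=R.from_quat(s["tcp_rot"]).as_matrix();p=s["tool_pos"]
    F=np.diag([1,-1,-1.])  # plate axes in tool
    o=p+M@off
    print("tcp",p.round(4),"clock",s["clock"],"q",s["joint_pos"].round(2),"F",s["wrist_force"].round(1),"grip",s["gripper_force"],s["opening"])
    print("plate rel seat [along,lat,n] mm",(np.c_[X,-Y,n].T@(o-seat)*1000).round(1))
    print("rotvec to go",R.from_matrix(M.T@D@Rp).as_rotvec(degrees=True).round(2))
E
python3 -c "
from f import *
rep()"
```

```text
tcp [0.5269 0.1352 0.2959] clock 14.85 q [-0.81  0.3   0.69  1.73 -0.3   1.21 -1.48] F [ 0.5 -0.6 -0.1] grip 29.990555942058563 0.6013027802407783
plate rel seat [along,lat,n] mm [ 39.2 -25.4 134.3]
rotvec to go [-7.66 20.76 13.62]
```

Call:
arm_command:
  plan:
    - [[0, 0, 0], [-1.92, 5.19, 3.4], 4]
    - [[0, 0, 0], [-1.92, 5.19, 3.4], 4]
    - [[0, 0, 0], [-1.92, 5.19, 3.4], 4]
    - [[0, 0, 0], [-1.92, 5.19, 3.4], 4]
    - [[0, 0, 0], [0, 0, 0], 4]

```text
clock: 15.35
tool_pos: [0.5249, 0.1365, 0.2948]
tcp_rot: [0.985, -0.059, 0.164, 0.01]
wrist_force: [0.1, 0.6, -1.9]
opening: 0.602
gripper_force: 30.0
```

Run:
```python
from f import *
rep()
i=r.get_image("wrist");np.savez("w4.npz",W=cloud(i),c=i["color"]);cv2.imwrite("pics/w4.png",i["color"])
```

```text
tcp [0.5249 0.1365 0.2948] clock 15.35 q [-1.17  0.08  0.77  2.    0.15  0.8  -2.19] F [ 0.1  0.6 -1.9] grip 30.000380873680115 0.6016247126118623
plate rel seat [along,lat,n] mm [ 41.1 -23.6 130.3]
rotvec to go [-0.25  0.42  0.66]
```

View pics/w4.png

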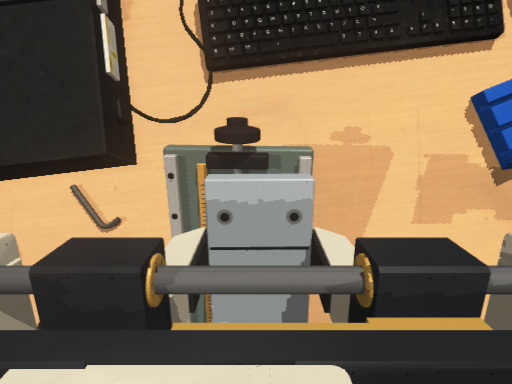

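The held plate is visible at columns 206-313, rows 175-320, with its head edge at row 175 and its line at row 247. It is straight in the jaws. Next I measure its pose in the tool frame.

Run:
```python
from f import *
z=np.load("w4.npz");W,c=z["W"],z["c"];s=r.state();M=R.from_quat(s["tcp_rot"]).as_matrix();p=s["tool_pos"]
T=(W-p)@M   # tool coords
hs=cv2.cvtColor(c,cv2.COLOR_BGR2HSV)
P=T[185:258,215:303].reshape(-1,3);P=P[np.isfinite(P[:,0])]
for _ in range(3):
    c0=P.mean(0);n=np.linalg.svd(P-c0,full_matrices=False)[2][2];n*=-np.sign(n[2]);P=P[abs((P-c0)@n)<.003]
print("plane n in tool",n.round(4),"c0",c0.round(4),((P-c0)@n).std())
# line, head edge, side edges
V=hs[...,2].astype(float)
for col in(225,240,260,280,295):
    cv=V[165:262,col];rows=np.arange(165,262)
    lr=rows[75:90][cv[75:90].argmin()] 
    H=[rr for rr in range(168,190) if np.isfinite(T[rr,col,2]) and abs((T[rr,col]-c0)@n)<.003]
    print(col,"line row",lr,T[lr,col].round(4),"head",H[0],T[H[0],col].round(4))
for rr in(190,200,210,235):
    k=[u for u in range(190,330) if np.isfinite(T[rr,u,2]) and abs((T[rr,u]-c0)@n)<.003 and hs[rr,u,1]<60]
    print(rr,T[rr,k[0]].round(4),T[rr,k[-1]].round(4))
# seated mid plate check vs camera unaffected
```

```text
plane n in tool [-0.0015  0.0088 -1.    ] c0 [ 0.0162 -0.0009  0.0075] 0.000599426637793223
225 line row 248 [ 0.001  -0.0189  0.0076] head 178 [ 0.039  -0.0178  0.0096]
240 line row 248 [ 0.0011 -0.0109  0.0075] head 178 [ 0.039  -0.0102  0.0093]
260 line row 248 [ 0.001  -0.0002  0.0075] head 178 [ 0.0391 -0.0001  0.0088]
280 line row 248 [0.0008 0.0105 0.008 ] head 177 [0.0391 0.0101 0.0106]
295 line row 248 [0.001  0.0185 0.0075] head 178 [0.0389 0.0176 0.0092]
190 [ 0.0331 -0.028   0.0082] [0.0331 0.0267 0.0074]
200 [ 0.0278 -0.0283  0.0081] [0.0278 0.0269 0.0075]
210 [ 0.0223 -0.0281  0.0084] [0.0224 0.0266 0.0073]
235 [ 0.0098 -0.0365  0.005 ] [0.0095 0.0325 0.0051]
```

Call:
arm_command:
  plan:
    - [[-1.1, -0.76, 0], [-0.25, 0.42, 0.66], 4]
    - [[-1.1, -0.76, 1.0], [0, 0, 0], 4]
    - [[-1.1, -0.76, 2.5], [0, 0, 0], 4]
    - [[0, 0, 3], [0, 0, 0], 4]
    - [[0, 0, 2], [0, 0, 0], 4]

```text
clock: 15.9
tool_pos: [0.5278, 0.1572, 0.203]
tcp_rot: [0.984, -0.065, 0.166, 0.012]
wrist_force: [-0.1, -0.4, -1.0]
opening: 0.601
gripper_force: 30.0
```

Call:
arm_command:
  plan:
    - [[0, 0, 1], [0, 0, 0], 4]
    - [[0, 0, 0], [0, 0, 0], 4]
    - [[0, 0, 0], [0, 0, 0], 4]
    - [[0, 0, 0], [0, 0, 0], 4]
    - [[0, 0, 0], [0, 0, 0], 4]

```text
clock: 16.4
tool_pos: [0.5307, 0.1579, 0.1958]
tcp_rot: [0.984, -0.066, 0.168, 0.011]
wrist_force: [-0.2, -0.2, -0.7]
opening: 0.601
gripper_force: 30.0
```

Run:
```python
from f import *
rep(np.array([-.0095,-.0007,.0135]))
i=r.get_image("wrist");W=cloud(i);np.savez("w5.npz",W=W,c=i["color"])
j=r.get_image("scene");cv2.imwrite("pics/w5.png",np.hstack([cv2.resize(i["color"][60:300,100:420],(480,360)),cv2.resize(j["color"][140:260,170:270],(320,360))]))
```

```text
tcp [0.5307 0.1579 0.1958] clock 16.4 q [-1.09  0.26  0.71  2.11  0.02  0.54 -2.14] F [-0.2 -0.2 -0.7] grip 29.998445212841034 0.6008091023150572
plate rel seat [along,lat,n] mm [ 9.8 -0.9 36.6]
rotvec to go [-0.01 -0.08 -0.05]
```

View pics/w5.png

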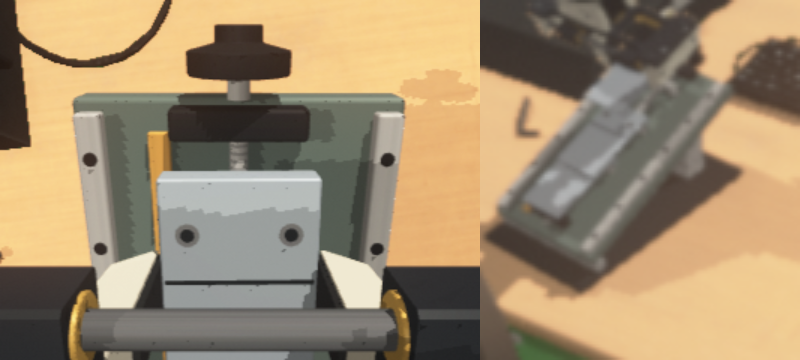

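Run:
```python
from f import *
z=np.load("w5.npz");W,c=z["W"],z["c"]
A=(W-seat)@np.c_[X,-Y,n]*1000
for col in(235,258,275):
    print(col)
    for rr in range(118,190,3): print(rr,A[rr,col].round(1),c[rr,col].mean().round(),end=" ; ")
    print()
for rr in(130,150,200):
    print(rr,[(u,A[rr,u].round(1).tolist(),int(c[rr,u].mean())) for u in list(range(150,175,3))+list(range(346,372,3))])
```

```text
235
118 [  80.3   27.3 -177.3] 199.0 ; 121 [  76.9   27.3 -176.1] 170.0 ; 124 [ 82.4  15.1 -18.6] 63.0 ; 127 [ 80.5  15.  -16.8] 77.0 ; 130 [ 79.   14.6 -10.9] 40.0 ; 133 [77.8 14.1 -2.9] 36.0 ; 136 [76.  14.  -2.1] 39.0 ; 139 [74.2 14.  -1.3] 37.0 ; 142 [72.4 14.  -0.8] 35.0 ; 145 [70.4 14.2 -2.1] 37.0 ; 148 [68.4 14.3 -3.1] 40.0 ; 151 [66.5 14.3 -2.6] 41.0 ; 154 [64.3 14.5 -4.5] 50.0 ; 157 [ 60.3  15.6 -17.6] 76.0 ; 160 [ 58.   15.7 -18.6] 77.0 ; 163 [ 55.8  15.8 -19.4] 76.0 ; 166 [ 53.8  15.8 -18.6] 77.0 ; 169 [ 51.7  15.8 -18.6] 78.0 ; 172 [ 49.4  15.9 -19.2] 76.0 ; 175 [59.1 11.7 34. ] 193.0 ; 178 [58.8 11.2 39.9] 196.0 ; 181 [57.8 11.  42.3] 197.0 ; 184 [56.4 11.  42.9] 187.0 ; 187 [55.1 11.  43.8] 187.0 ; 
258
118 [86.8 -0.4 -5.3] 132.0 ; 121 [85.  -0.4 -4.2] 131.0 ; 124 [83.2 -0.3 -5.1] 131.0 ; 127 [ 80.5  -0.3 -16.8] 93.0 ; 130 [ 78.9  -0.3 -12.2] 38.0 ; 133 [77.7 -0.3 -3.4] 33.0 ; 136 [76.2 -0.4 -0. ] 36.0 ; 139 [74.2 -0.4 -1.2] 36.0 ; 142 [72.3 -0.3 -2.1] 35.0 ; 145 [70.3 -0.3 -2.9] 36.0 ; 148 [68.5 -0.3 -2.2] 34.0 ; 151 [66.5 -0.3 -2.9] 40.0 ; 154 [64.5 -0.3 -3.6] 55.0 ; 
[... 2197 characters left out ...]
171), (367, [66.3, -71.7, -8.8], 171), (370, [44.7, -129.1, -163.5], 181)]
200 [(150, [-10.0, 124.7, -145.2], 199), (153, [-10.0, 121.2, -145.1], 198), (156, [-10.3, 118.0, -146.0], 173), (159, [31.6, 68.2, -10.4], 174), (162, [31.4, 66.4, -11.2], 176), (165, [31.5, 64.2, -10.7], 173), (168, [31.5, 62.1, -10.8], 173), (171, [31.6, 59.9, -10.3], 164), (174, [30.1, 59.2, -15.1], 117), (346, [30.8, -61.7, -12.6], 112), (349, [30.8, -63.9, -12.8], 142), (352, [31.6, -65.2, -10.3], 144), (355, [30.9, -67.9, -12.4], 142), (358, [31.1, -69.8, -11.7], 143), (361, [31.2, -71.8, -11.6], 153), (364, [-10.3, -121.5, -145.7], 175), (367, [-10.1, -124.8, -145.3], 174), (370, [-10.4, -128.6, -146.0], 176)]
```

Call:
arm_command:
  plan:
    - [[-0.25, -0.1, 0], [0, 0, 0], 4]
    - [[0, 0, 1.2], [0, 0, 0], 4]
    - [[0, 0, 1.2], [0, 0, 0], 4]
    - [[0, 0, 0.6], [0, 0, 0], 4]
    - [[0, 0, 0], [0, 0, 0], 4]

```text
clock: 17.0
tool_pos: [0.5378, 0.1567, 0.1643]
tcp_rot: [0.984, -0.066, 0.167, 0.013]
wrist_force: [-0.3, 0.1, -2.0]
opening: 0.602
gripper_force: 30.0
```

Run:
```python
from f import *
rep(np.array([-.0095,-.0007,.0135]))
```

```text
tcp [0.5378 0.1567 0.1643] clock 17.0 q [-1.03  0.32  0.66  2.13 -0.04  0.47 -2.09] F [-0.3  0.1 -2. ] grip 29.998417496681213 0.6019833374011372
plate rel seat [along,lat,n] mm [ 6.2 -1.2  4.5]
rotvec to go [ 0.2   0.04 -0.07]
```

Call:
arm_command:
  plan:
    - [[0, -0.1, 0.1], [0, 0, 0], 4]
    - [[0, 0, 0.1], [0, 0, 0], 4]
    - [[0, 0, 0.1], [0, 0, 0], 4]
    - [[0, 0, 0], [0, 0, 0], 4]
    - [[0, 0, 0], [0, 0, 0], 4]

```text
clock: 17.5
tool_pos: [0.5392, 0.1584, 0.163]
tcp_rot: [0.984, -0.066, 0.168, 0.012]
wrist_force: [-0.7, 0.5, -1.7]
opening: 0.604
gripper_force: 30.0
```

Call:
arm_command:
  plan:
    - [[0, 0, 0.05], [0, 0, 0], 4]
    - [[0, 0, 0.05], [0, 0, 0], 4]
    - [[0, 0, 0], [0, 0, 0], 4]
    - [[0, 0, 0], [0, 0, 0], 4]
    - [[0, 0, 0], [0, 0, 0], 4]

```text
clock: 18.0
tool_pos: [0.5395, 0.1583, 0.162]
tcp_rot: [0.984, -0.066, 0.168, 0.012]
wrist_force: [-0.3, -0.1, -0.9]
opening: 0.601
gripper_force: 30.0
```

Run:
```python
from f import *
rep(np.array([-.0095,-.0007,.0135]))
```

```text
tcp [0.5395 0.1583 0.162 ] clock 18.0 q [-1.02  0.33  0.66  2.13 -0.05  0.46 -2.09] F [-0.3 -0.1 -0.9] grip 29.99849170446396 0.600891548131127
plate rel seat [along,lat,n] mm [6.8 0.6 1.8]
rotvec to go [ 0.08 -0.04 -0.06]
```

Call:
arm_command:
  plan:
    - [[0, 0, 0.06], [0, 0, 0], 4]
    - [[0, 0, 0.06], [0, 0, 0], 4]
    - [[0, 0, 0], [0, 0, 0], 4]
    - [[0, 0, 0], [0, 0, 0], 4]
    - [[0, 0, 0], [0, 0, 0], 4]

```text
clock: 18.5
tool_pos: [0.5399, 0.1582, 0.1608]
tcp_rot: [0.984, -0.066, 0.168, 0.012]
wrist_force: [0.3, -0.6, -2.0]
opening: 0.604
gripper_force: 30.0
```

Call:
arm_command:
  plan:
    - [[0, 0, 0.05], [0, 0, 0], 4]
    - [[0, 0, 0.05], [0, 0, 0], 4]
    - [[0, 0, 0], [0, 0, 0], 4]
    - [[0, 0, 0], [0, 0, 0], 4]
    - [[0, 0, 0], [0, 0, 0], 4]

```text
clock: 19.0
tool_pos: [0.5401, 0.1582, 0.1605]
tcp_rot: [0.984, -0.066, 0.168, 0.011]
wrist_force: [-10.2, -0.7, 15.0]
opening: 0.602
gripper_force: 30.0
```

Call:
arm_command:
  plan:
    - [[0, 0, -0.07], [0, 0, 0], 4]
    - [[-0.1, 0, 0], [0, 0, 0], 4]
    - [[-0.1, 0, 0], [0, 0, 0], 4]
    - [[-0.1, 0, 0], [0, 0, 0], 4]
    - [[0, 0, 0], [0, 0, 0], 4]

```text
clock: 19.5
tool_pos: [0.5376, 0.1588, 0.1598]
tcp_rot: [0.983, -0.066, 0.168, 0.012]
wrist_force: [1.2, 0.2, 4.7]
opening: 0.6
gripper_force: 30.0
```

Run:
```python
from f import *
rep(np.array([-.0095,-.0007,.0135]))
```

```text
tcp [0.5376 0.1588 0.1598] clock 19.5 q [-1.03  0.33  0.66  2.14 -0.05  0.45 -2.09] F [1.2 0.2 4.7] grip 30.002354085445404 0.6002342685644457
plate rel seat [along,lat,n] mm [4.3 0.9 0.5]
rotvec to go [ 0.05 -0.1  -0.05]
```

Call:
arm_command:
  plan:
    - [[-0.1, 0, 0], [0, 0, 0], 4]
    - [[-0.1, 0, 0], [0, 0, 0], 4]
    - [[-0.05, 0, 0], [0, 0, 0], 4]
    - [[0, 0, 0], [0, 0, 0], 4]
    - [[0, 0, 0], [0, 0, 0], 4]

```text
clock: 20.0
tool_pos: [0.5351, 0.159, 0.1589]
tcp_rot: [0.984, -0.066, 0.168, 0.012]
wrist_force: [-0.1, -0.7, 5.3]
opening: 0.599
gripper_force: 30.0
```

Call:
arm_command:
  plan:
    - [[-0.05, 0, 0], [0, 0, 0], 4]
    - [[-0.05, 0, 0], [0, 0, 0], 4]
    - [[0, 0, 0], [0, 0, 0], 4]
    - [[0, 0, 0], [0, 0, 0], 4]
    - [[0, 0, 0], [0, 0, 0], 4]

```text
clock: 20.5
tool_pos: [0.535, 0.1591, 0.1589]
tcp_rot: [0.983, -0.066, 0.169, 0.011]
wrist_force: [5.2, 0.3, 2.4]
opening: 0.601
gripper_force: 30.0
```

Run:
```python
from f import *
rep(np.array([-.0095,-.0007,.0135]))
```

```text
tcp [0.535  0.1591 0.1589] clock 20.5 q [-1.03  0.33  0.66  2.14 -0.05  0.44 -2.1 ] F [5.2 0.3 2.4] grip 29.997970461845398 0.6012171259028126
plate rel seat [along,lat,n] mm [1.5 0.9 0.5]
rotvec to go [ 0.04 -0.16 -0.09]
```

Call:
arm_command:
  plan:
    - [[-0.05, 0, 0], [0, 0, 0], 4]
    - [[-0.05, 0, 0], [0, 0, 0], 4]
    - [[0, 0, 0], [0, 0, 0], 4]
    - [[0, 0, 0], [0, 0, 0], 4]
    - [[0, 0, 0], [0, 0, 0], 4]

```text
clock: 21.0
tool_pos: [0.5349, 0.1591, 0.1589]
tcp_rot: [0.983, -0.066, 0.169, 0.011]
wrist_force: [10.5, -0.8, 0.3]
opening: 0.601
gripper_force: 30.0
```

Run:
```python
from f import *
rep(np.array([-.0095,-.0007,.0135]))
```

```text
tcp [0.5349 0.1591 0.1589] clock 21.0 q [-1.04  0.33  0.66  2.14 -0.04  0.44 -2.1 ] F [10.5 -0.8  0.3] grip 29.995073676109314 0.6006601326413724
plate rel seat [along,lat,n] mm [1.5 0.9 0.5]
rotvec to go [ 0.02 -0.25 -0.12]
```

Call:
arm_command:
  plan:
    - [[0.12, 0, 0], [0, 0, 0], 4]
    - [[0, 0, 0], [0, 0, 0], 5.4]
    - [[0, 0, 0], [0, 0, 0], 5.8]
    - [[0, 0, 0], [0, 0, 0], 6.4]
    - [[0, 0, 0], [0, 0, 0], 7]

```text
clock: 21.5
tool_pos: [0.5329, 0.1588, 0.1577]
tcp_rot: [0.984, -0.066, 0.167, 0.012]
wrist_force: [-0.3, -0.6, -0.2]
opening: 0.736
gripper_force: 0.0
```

Call:
arm_command:
  plan:
    - [[0, 0, 0], [0, 0, 0], 7]
    - [[0, 0, -1], [0, 0, 0], 7]
    - [[0, 0, -2], [0, 0, 0], 7]
    - [[0, 0, -4], [0, 0, 0], 7]
    - [[0, 0, -4], [0, 0, 0], 7]

```text
clock: 22.0
tool_pos: [0.4972, 0.163, 0.2632]
tcp_rot: [0.984, -0.067, 0.167, 0.013]
wrist_force: [0.6, 1.3, 1.1]
opening: 0.765
gripper_force: 0.0
```

Call:
arm_command:
  plan:
    - [[-4, 0, -4], [0, 0, 0], 9]
    - [[-4, 0, -4], [0, 0, 0], 9]
    - [[-3, 0, -3], [0, 0, 0], 9]
    - [[0, 0, 0], [0, 0, 0], 9]
    - [[0, 0, 0], [0, 0, 0], 9]

```text
clock: 22.5
tool_pos: [0.3973, 0.1766, 0.3134]
tcp_rot: [0.983, -0.068, 0.168, 0.01]
wrist_force: [-0.1, -0.7, -0.2]
opening: 0.976
gripper_force: 0.0
```

Run:
```python
from f import *
rep()
i=r.get_image("wrist");np.savez("w6.npz",W=cloud(i),c=i["color"]);cv2.imwrite("pics/w6.png",i["color"])
```

```text
tcp [0.3973 0.1766 0.3134] clock 22.5 q [-1.34 -0.16  0.52  2.13  0.43  0.99 -2.74] F [-0.1 -0.7 -0.2] grip 0.0 0.9756826486842854
plate rel seat [along,lat,n] mm [-76.9  -0.7 191.3]
rotvec to go [-0.12 -0.08 -0.3 ]
```

View pics/w6.png

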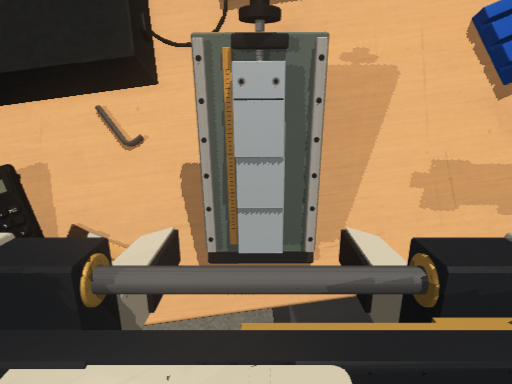

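The top plate is seated at rows 61-160, columns 233-285, flush with the two plates below (tails at about rows 160, 210 and 253). Checking this with numbers.

Run:
```python
from f import *
z=np.load("w6.npz");W,c=z["W"],z["c"];A=(W-seat)@np.c_[X,-Y,n]*1000
def pl(r0,r1):
    P=A[r0:r1,240:280].reshape(-1,3);C=np.c_[P[:,:2],np.ones(len(P))];k=np.linalg.lstsq(C,P[:,2],rcond=None)[0];print("plane slopes",k.round(4),"sd",(C@k-P[:,2]).std().round(2),"mean",P.mean(0).round(1));return k
kt=pl(70,150);km=pl(168,205);kl=pl(216,248)
for x,k in((0,kt),(-80,km)):pass
print("step top-mid at x=-50:",(np.array([-50,0,1])@(kt-km)).round(2),"mid-low at -112:",(np.array([-112,0,1])@(km-kl)).round(2))
hs=cv2.cvtColor(c,cv2.COLOR_BGR2HSV)
for nm,r0,r1 in(("top",70,150),("mid",168,205),("low",216,248)):
    E=[]
    for rr in range(r0,r1,3):
        k=[u for u in range(225,296) if hs[rr,u,1]<40 and hs[rr,u,2]>140 and A[rr,u,2]>-25]
        k=[u for u in k if abs(A[rr,u,2]-np.median(A[rr,245:275,2]))<3]
        E.append((A[rr,k[0],0],A[rr,k[0],1],A[rr,k[-1],1]))
    E=np.array(E);m=(E[:,1]+E[:,2])/2;print(nm,"width",(E[:,1]-E[:,2]).mean().round(1),"centre",m.mean().round(2),"slope",np.polyfit(E[:,0],m,1)[0].round(4))
for col in(245,260,275):
    a=A[55:260,col];j=np.where(np.diff(a[:,2])<-2.5)[0]
    print(col,[(int(x)+55,a[x].round(1).tolist(),a[x+1].round(1).tolist()) for x in j][:6])
    h=[x for x in range(55,72) if abs(A[x,col,2]-6)<3][0];print("head",h,A[h,col].round(1),"line",(88+c[88:108,col].mean(1).argmin()),A[88+c[88:108,col].mean(1).argmin(),col].round(1))
```

```text
** On entry to DLASCL parameter number  4 had an illegal value
 ** On entry to DLASCL parameter number  4 had an illegal valueTraceback (most recent call last):
  File "<stdin>", line 5, in <module>
  File "<stdin>", line 4, in pl
    x, resids, rank, s = _umath_linalg.lstsq(a, b, rcond,
                         ~~~~~~~~~~~~~~~~~~~^^^^^^^^^^^^^
                                             signature=signature)
                                             ^^^^^^^^^^^^^^^^^^^^
    raise LinAlgError("SVD did not converge in Linear Least Squares")
numpy.linalg.LinAlgError: SVD did not converge in Linear Least Squares
```

Run:
```python
from f import *
z=np.load("w6.npz");W,c=z["W"],z["c"];A=np.nan_to_num((W-seat)@np.c_[X,-Y,n]*1000,nan=-999)
def pl(r0,r1):
    P=A[r0:r1,240:280].reshape(-1,3);P=P[P[:,2]>-50];C=np.c_[P[:,:2],np.ones(len(P))];k=np.linalg.lstsq(C,P[:,2],rcond=None)[0];print("slopes",k.round(4),"sd",(C@k-P[:,2]).std().round(2));return k
kt=pl(70,150);km=pl(168,205);kl=pl(216,248)
print("step top-mid at -50:",(np.array([-50,0,1])@(kt-km)).round(2),"mid-low at -112:",(np.array([-112,0,1])@(km-kl)).round(2))
for nm,r0,r1 in(("top",70,150),("mid",168,205),("low",216,248)):
    E=[]
    for rr in range(r0,r1,3):
        k=[u for u in range(225,296) if abs(A[rr,u,2]-np.median(A[rr,245:275,2]))<3 and np.ptp(c[rr,u].astype(int))<25 and c[rr,u].mean()>135]
        E.append((A[rr,k[0],0],A[rr,k[0],1],A[rr,k[-1],1]))
    E=np.array(E);m=(E[:,1]+E[:,2])/2;print(nm,"width",(E[:,1]-E[:,2]).mean().round(1),"centre",m.mean().round(2),"slope",np.polyfit(E[:,0],m,1)[0].round(4))
g=cv2.cvtColor(c,cv2.COLOR_BGR2GRAY)
for col in(245,260,275):
    h=[x for x in range(55,75) if abs(A[x,col,2]-6)<3][0];l=88+g[88:108,col].argmin()
    t=[x for x in range(150,170) if A[x,col,2]>3.5][-1];u=[x for x in range(196,222) if A[x,col,2]>-1.8][-1]
    print(col,"head",h,A[h,col].round(1),"line",l,A[l,col].round(1),"tail",t,A[t,col].round(1),"midtail",u,A[u,col].round(1))
```

```text
slopes [1.6000e-03 1.0000e-04 6.3924e+00] sd 0.74
slopes [ 9.0000e-04 -1.2000e-03  1.4539e+00] sd 0.71
slopes [ 4.5000e-03  1.0000e-03 -2.9977e+00] sd 0.72
step top-mid at -50: 4.9 mid-low at -112: 4.85
top width 53.4 centre 0.81 slope 0.002
mid width 53.1 centre -0.51 slope -0.0083
low width 52.8 centre -0.33 slope -0.0055
245 head 61 [50.2 14.3  4.9] line 99 [12.7 14.9  6.2] tail 156 [-47.9  16.    7.7] midtail 219 [-126.1   17.8   -1.8]
260 head 61 [50.  -1.1  5.7] line 99 [12.6 -1.   6.4] tail 156 [-48.1  -0.7   6.7] midtail 207 [-109.6   -0.4    1.8]
275 head 61 [ 50.  -16.6   5.6] line 99 [ 12.6 -16.9   6.4] tail 156 [-48.2 -17.5   6.3] midtail 207 [-109.3  -18.2    2.9]
```

```bash
python3 -c "
from cell import r
print(r.job_done())"
```

```text
the job is handed in; nothing more can be done
None
```

I seated the top plate and handed the job in; no verdict was returned. My last camera measurement put it about 0.5 mm uphill of its seat, 1.3 mm off flush, flat on the middle plate, with the lip against the bar.

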